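Hold the stone-splitter lever level over its pivot notches

TASK

Pick up the loose stone-splitter lever by its flat steel bar at its balance point, close to the heavy head, and carry it level to the grey base. Hold it still and level about 5 cm above its seat, cross-pin straight above the two notched cheeks and wooden handle straight above the rest post, so the notches can be greased. Finish while still holding it there, touching only the gripper; do not knock the base and leave everything else undisturbed.

Things in the scene. Friction and masses are not known exactly. Their poses are not given: they have to be found in the camera images.
- lever_pin (a point): Centre of the lever's cross-pin, inside its head, 36 mm above the head's underside. Steel pin 12 mm thick, 90 long, sticking out 29 each side of a cast-aluminium head 46 long, 32 wide, 58 high. Axes: x along the lever from handle to head, y along the pin, z up. The balance point lies on the bar, 55 mm from here along -x, 32 mm behind the head; the bar spans x -23 to -153.
- lever_handle (a point): Middle of the lever's wooden handle (88 mm long, 32 thick), on its axis, 16 mm above the table while the lever lies there; 215 mm behind the pin (lever's -x) and 20 mm lower. Same axes as the pin.
- lever: The loose rigid lever, 0.5 to 0.7 kg, 280 mm long, lying level on the table on head and handle; between them a bare-steel bar 130 mm long, 12 wide, from 30 to 48 mm above the table, cranked down to the handle. Origin: at table level below the balance point; pin at x +55, z 36 mm. Axes as for the pin.
- notches (a point): Midway between the base's two open-topped notches, at the height where the pin's axis will sit (100 mm above the table). They are 16 mm wide, in two cheeks 48 long, 10 thick, 54 apart inside, tops 110 mm above the table; a small steel blade (top 49 mm) between them. Axes: x along the base from rest post to cheeks, y from cheek to cheek, z up.
- rest (a point): Top of the base's rest post (64 mm above the table), between its two side lips (tops at 78 mm), where the middle of the wooden handle will lie; 215 mm from the notches along the base's -x.
- splitter: Fixed grey-painted base of the splitter: plate 290 x 110 x 18 mm, cheeks near one end, rest post near the other. Origin: on the table below where the lever's balance point comes when seated; notches at x +55 mm, rest post at x -160 mm. Axes as for the notches.
- offcut_centre (a point): Centre of a loose grey stone offcut 46 x 38 x 14 mm lying on the base plate between cheeks and rest post. Leave alone.
- glue_centre (a point): Centre of a standing white glue bottle, 48 mm diameter, 125 mm high. Leave alone.
- tube_center (a point): Centre of a standing white tube, 26 mm diameter, 100 mm high. Leave alone.
- pot_centre (a point): Centre of a standing paint pot, 54 mm diameter, 65 mm high. Leave alone.
- brushes_centre (a point): Centre of a blue ceramic jar, 76 mm diameter, 90 mm high, brushes stand up to 220 mm. Leave alone.
- hammer_grip (a point): Handle of a hammer lying on the table, about 40 mm high at most. Leave alone.

How it is judged:
By the outcome, as a careful person would: the job done as asked, in the order asked, and still so for the second after the job is handed in, while the arm keeps its last pose, push and grip.
It also fails if it takes over 48 s, if anything falls off the work surface, if the arm or the gripper's body presses on something with over 40 N, if the wrist force passes 120 N, or if a joint passes its speed limit or range.

ROBOT

A 6-joint arm with a two-finger parallel gripper is mounted at the origin on the work surface. World frame = base frame: x ahead of the robot, y to its left, z up, the work surface at z = 0. Lengths are in m, angles in rad, forces in N, time in s.
With the tool pointing down it reaches from about 0.275 to 0.775 m from the base axis. Payload 14.6 kg.
Tool frame: the origin (TCP) lies at the very end of the fingers, on their centre line; the grasp point (between the pads) lies 19 mm behind it; z points along the fingers, y is the line along which they close (so a half turn about z gives the same grasp; the last joint's range is limited). The gripper opens to 85 mm and grips with 20 to 120 N. Pads are 22 mm wide; open, the fingers measure 114 mm over their backs; the gripper's body (76 mm by 85 mm) begins 54 mm behind the grasp point. The pads swing forward as they close: fully open they stand 13 mm farther back than shut.
Start: joints at [1.168, 0.263, -0.048, 1.259, 0, 1.415], TCP at [0.129, 0.509, 0.231] pointing down, gripper open.
Joint ranges: [-2.65, 2.65], [-0.89, 1.7], [-1.18, 1.37], [-2.13, 2.11], [-1.35, 1.29], [-3.14, 3.14]. Speed limits (rad/s): [1.89, 1.89, 2.57, 2.79, 3.14, 3.14].

INTERFACE

Orientations are given as a unit quaternion [w, x, y, z].
In Python, from rig import r, get_image, close_job gives the robot as it stands.
- The arm moves only by the tool play_rows, never from a script. Its argument "plan" is text: rows parted by semicolons, each of 7 numbers parted by spaces: the opening, from 0 (shut) to 1 (fully open), then the shift along the tool's x, y, z in cm, then the turn, a rotation vector about the tool's x, y, z in degrees. A call has 1 to 20 rows; each row shifts and turns the commanded pose from where the row before left it, along the tool's axes as they then stand; what a row does not reach is not made up. A row lasts 1/10 s, in which the tool goes at most 50 mm and 8.59 degrees, less where a joint would pass 70% of its speed; a pose out of reach is approached as far as the arm can. A call is refused whole if a number of a shift passes 5 or a number of a turn 8.59, either way. A call with a gripper value outside its range is refused whole. The fingers move at their own pace and stop on an object; "squeeze" is the grip in N (left out, the last holds). Time passes only in rows, so rows that do not move let the fingers close. It gives the time, the measured TCP pose, the force, the opening and the grip force at its end, in the units of the state.
- r.observe(): the state, without advancing time (a new reading comes with each control period).
- get_image(name): name is "scene" or "side" or "wrist"; returns a dict with "frame" (480x640x3 uint8, red, green, blue), "depth" (480x640 float32, m along the optical axis (not along the pixel's ray), 0 where there is no reading), "intrinsics" (3x3 intrinsics, pixels), "rvec" (rotation vector, rad) and "tvec" (3), from world to camera coordinates, as OpenCV has them; the wrist camera has in their place "hand_eye" (4x4, takes a point from camera to tool coordinates, whose origin is the TCP and whose axes are the flange's). Camera axes: x right, y down, z forward; pixel columns grow to the right and rows downward; lengths in m; the calibration is good to about 2 mm. A picture is of the moment at which its call begins: read the wrist's pose just before it.
- close_job(): hands the job in; it is judged then, once.
The state is a dict: "time": time; "joint_positions": joint angles; "qd": joint speeds; "effort": joint torques, N m; "eef_pos": TCP position; "tcp_rot": TCP orientation; "ft_force": force on the tool from outside, world axes, zero at the start; "torque": the same for the moment, N m; "opening": opening from 0.0 (shut) to 1.0 (fully open); "grip_force": force on a finger pad.
Only numpy, scipy, OpenCV 4.12 (cv2) and the standard library are available. Lean on these libraries where they do the work, as an engineer would, in place of code of your own. Each camera call takes 0.05 s, during which the arm holds its last target. There are 200 camera calls.

## Working session

There is one attempt and no reset: what is moved stays moved. The work goes in short steps, Python scripts to look and compute and a tool call to move; the robot and the scene stay as the last step left them, time stands still between calls to the robot, and variables do not carry over. Pictures are saved under pics/ and viewed, at most 10 in all, crops included, and the job is handed in when it is done.

Besides the shell and the picture viewer there is one more tool, called after "Emit:" by a JSON object that holds its "api" and its "payload", one argument or row to a line. play_rows: Moves the arm, as the interface text tells. Its arguments: {"type":"object","properties":{"plan":{"type":"string"},"squeeze":{"type":"number"}},"required":["plan"]}

```bash
mkdir -p pics
cat > h.py <<'E'
import numpy as np,cv2
from rig import r,get_image,close_job
from scipy.spatial.transform import Rotation as R
def cloud(d,name,obs=None):
    K=np.array(d["intrinsics"]);z=d["depth"];v,u=np.mgrid[0:480,0:640]
    p=np.stack([(u-K[0,2])/K[0,0]*z,(v-K[1,2])/K[1,1]*z,z],-1)
    if name!="wrist":
        M=R.from_rotvec(np.ravel(d["rvec"])).as_matrix();w=(p-np.ravel(d["tvec"]))@M
    else:
        H=np.array(d["hand_eye"]);p=p@H[:3,:3].T+H[:3,3]
        q=obs["tcp_rot"];w=p@R.from_quat([q[1],q[2],q[3],q[0]]).as_matrix().T+obs["eef_pos"]
    w[z==0]=np.nan
    return w
E
python3 - <<'E'
from h import *
import pickle
o=r.observe();print(o)
D={"obs":o}
for n in("scene","side","wrist"):
    D[n]=get_image(n);cv2.imwrite(f"pics/{n}0.png",D[n]["frame"][:,:,::-1])
pickle.dump(D,open("d0.pkl","wb"))
E
```

```text
{'time': 0.0, 'joint_positions': array([ 1.16766549e+00,  2.63509560e-01, -4.89279760e-02,  1.25939003e+00,
        2.99716077e-06,  1.41548391e+00]), 'qd': array([ 4.62106992e-05,  1.49744806e-03, -6.08607680e-04, -8.84815726e-04,
       -2.43093341e-04, -6.74390090e-04]), 'effort': array([ 1.81481781e-03, -6.37604427e+01,  3.84565902e+01,  1.34931153e-02,
        2.95979441e-05,  5.54314909e-06]), 'eef_pos': array([0.12868142, 0.50870957, 0.23083531]), 'tcp_rot': array([-1.43549423e-04,  1.23592366e-01,  9.92332939e-01, -4.95237638e-04]), 'ft_force': array([-0.08043351,  0.4391874 , -0.24995396]), 'torque': array([-0.03586244, -0.00748564, -0.01058725]), 'grip_force': 0.0, 'opening': 1.0009742741352736}
```

View pics/scene0.png

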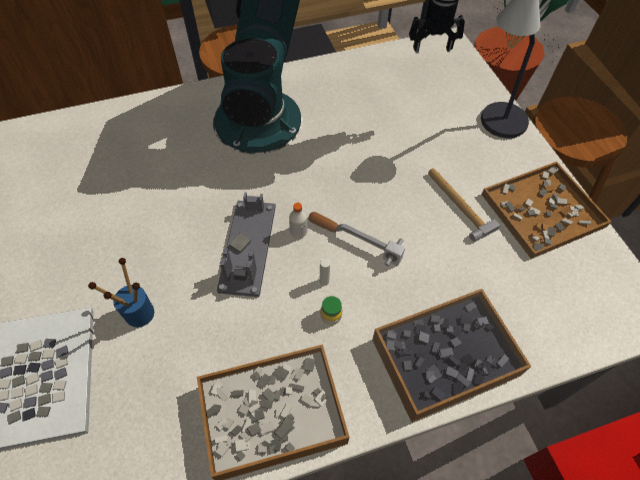

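View pics/side0.png

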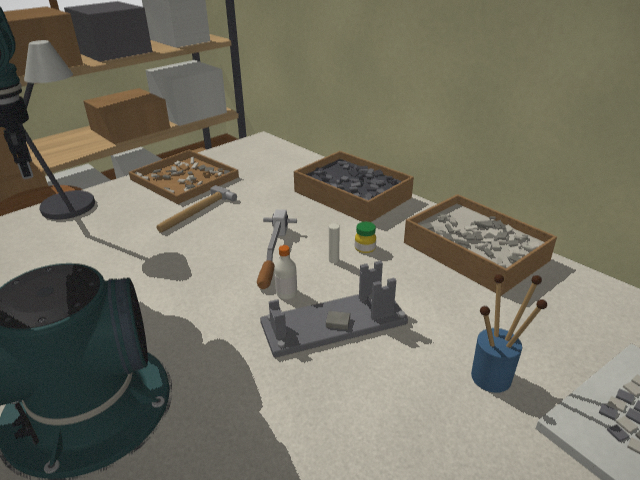

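The scene view shows the lever with its handle at (322,219) and head at (395,250). The base has its rest post at (254,203) and cheeks at about (238,265). The glue (298,222), tube (325,272) and pot (331,309) stand nearby. Next I'll get the metric positions.

```bash
cat > m1.py <<'E'
from h import *
import pickle
D=pickle.load(open("d0.pkl","rb"))
T=[];C=[]
for n in("scene","side"):
    w=cloud(D[n],n).reshape(-1,3);c=D[n]["frame"].reshape(-1,3)
    k=(w[:,2]>0.006)&(w[:,2]<0.25)&(w[:,0]>.15)&(w[:,0]<.75)&(abs(w[:,1])<.45)
    T.append(w[k]);C.append(c[k])
    for uv in ([(322,219),(370,240),(395,250),(254,203),(298,222),(325,265)] if n=="scene" else [(267,272),(281,215)]): print(n,uv,cloud(D[n],n)[uv[1],uv[0]].round(3))
w=np.vstack(T);c=np.vstack(C)
# top-down map 1mm/px, 600x800: u=(0.4-y), v=(0.75-x)... keep highest
o=np.argsort(w[:,2]);w=w[o];c=c[o]
im=np.full((600,800,3),255,np.uint8)
u=((.4-w[:,1])*1000).astype(int);v=((.75-w[:,0])*1000).astype(int)
k=(u>1)&(u<798)&(v>1)&(v<598)
for du in(0,1):
  for dv in(0,1): im[v[k]+dv,u[k]+du]=c[k][:,::-1]
for g in range(0,800,100): im[:,g]=(0,0,255)
for g in range(50,600,100): im[g]=(0,0,255)
cv2.imwrite("pics/top0.png",im)
E
python3 m1.py
```

```text
scene (322, 219) [0.456 0.069 0.03 ]
scene (370, 240) [0.572 0.164 0.049]
scene (395, 250) [0.626 0.212 0.059]
scene (254, 203) [ 0.368 -0.099  0.06 ]
scene (298, 222) [ 0.475 -0.005  0.074]
scene (325, 265) [0.633 0.017 0.098]
side (267, 272) [0.45  0.059 0.031]
side (281, 215) [0.607 0.198 0.062]
```

View pics/top0.png

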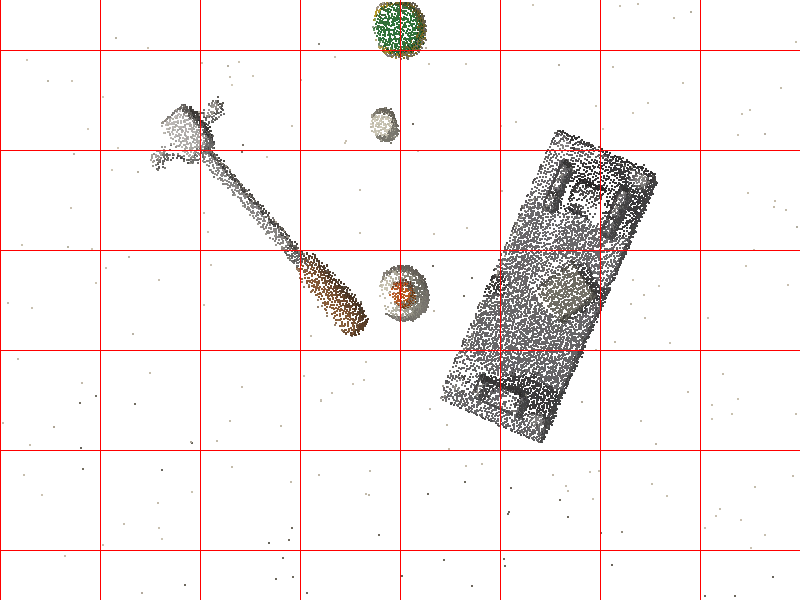

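The top-down map shows the lever running from its handle (335,295) to its head (187,130). The base has its cheeks at about (590,200) and rest post at (500,390). Now I'll fit the poses.

```bash
cat >> m1.py <<'E'
print("---")
def near(p,a,b,rad):
    a=np.array(a);b=np.array(b);d=b-a;t=np.clip(((p[:,:2]-a)@d)/(d@d),0,1)
    return np.linalg.norm(p[:,:2]-a-t[:,None]*d,axis=1)<rad
for i,n in enumerate(("scene","side","both")):
    w=np.vstack(T) if i==2 else T[i]
    L=w[near(w,[.42,.04],[.63,.22],.06)&(w[:,1]>.032)]
    bar=L[(L[:,2]>.044)&(L[:,2]<.052)]
    vx,vy,x0,y0=cv2.fitLine(bar[:,:2].astype(np.float32),cv2.DIST_HUBER,0,.001,.001).ravel()
    d=np.array([vx,vy]);d*=np.sign(d[0]);nrm=np.array([-d[1],d[0]])
    s=(L[:,:2]-[x0,y0])@d;e=(L[:,:2]-[x0,y0])@nrm
    pins=abs(e)>.022;pm=pins&(s>.03)
    head=L[:,2]>.055;sh=s[head];e2=e[head]
    print(n,"lever yaw",np.degrees(np.arctan2(d[1],d[0])).round(2),"s range",np.percentile(s,[.5,99.5]).round(4),"head s",np.percentile(sh,[3,97]).round(4),"e",np.percentile(e2,[3,97]).round(4),"pin s",np.median(s[pm]).round(4),np.percentile(e[pm],[2,98]).round(4), "x0",x0.round(4),y0.round(4))
    sc=(np.percentile(sh,2)+np.percentile(sh,98))/2
    P=np.array([x0,y0])+d*sc;print("  pin(head mid)",P.round(4),"balance",(P-.055*d).round(4), "handle e", np.median(e[s<sc-.18]).round(4), "top of bar z",np.median(bar[:,2]).round(4))
    B=w[near(w,[.36,-.1],[.57,-.19],.09)]
    pl=B[(B[:,2]>.013)&(B[:,2]<.023)]
    rc=cv2.minAreaRect((pl[:,:2]*1000).astype(np.float32));print("  base rect",np.round(rc[0],1),np.round(rc[1],1),round(rc[2],2), "z",np.median(pl[:,2]).round(4))
    for nm,lo,hi in(("cheek",.10,.114),("lips",.069,.081)):
        q=B[(B[:,2]>lo)&(B[:,2]<hi)]
        if nm=="lips": q=q[q[:,0]<.45]
        if len(q)<5: continue
        rr=cv2.minAreaRect((q[:,:2]*1000).astype(np.float32));print("  ",nm,len(q),np.round(rr[0],1),np.round(rr[1],1),round(rr[2],1))
    pt=w[near(w,[.475,-.003],[.4751,-.003],.04)&(w[:,1]<.03)&(w[:,2]>.03)];print("  glue",((pt[:,:2].min(0)+pt[:,:2].max(0))/2).round(3))
E
python3 m1.py | sed 1,/---/d
```

```text
scene lever yaw 37.73 s range [-0.1849  0.094 ] head s [0.0506 0.0926] e [-0.0076  0.0214] pin s 0.0715 [-0.0375  0.0512] x0 0.5676 0.1643
  pin(head mid) [0.6242 0.2081] balance [0.5807 0.1745] handle e -0.0135 top of bar z 0.0474
  base rect [ 466.2 -147.6] [111.1 293.6] 66.03 z 0.0174
   cheek 125 [ 554.  -186.4] [74.1 49.9] 66.4
   lips 39 [357.2 -99.1] [50.4 21. ] 64.9
  glue [ 0.463 -0.003]
side lever yaw 40.41 s range [-0.1833  0.0973] head s [0.0541 0.0981] e [-0.0125  0.0165] pin s 0.0741 [-0.0412  0.0468] x0 0.5576 0.1614
  pin(head mid) [0.6156 0.2108] balance [0.5737 0.1751] handle e -0.0055 top of bar z 0.0487
  base rect [ 461.8 -148.8] [115.  290.5] 65.82 z 0.0191
   cheek 243 [ 548.3 -186.9] [77.  48.8] 66.1
   lips 110 [ 352.  -101.1] [54.  20.1] 66.3
  glue [ 0.455 -0.007]
both lever yaw 38.71 s range [-0.1881  0.0979] head s [0.0505 0.0954] e [-0.0099  0.0196] pin s 0.0719 [-0.0393  0.0506] x0 0.5631 0.163
  pin(head mid) [0.6203 0.2088] balance [0.5773 0.1745] handle e -0.0101 top of bar z 0.0482
  base rect [ 464.5 -149.3] [115.6 295.5] 66.19 z 0.0186
   cheek 368 [ 551.1 -187.5] [78.2 54.3] 66.2
   lips 149 [ 354.2 -100.9] [56.3 24.9] 64.9
  glue [ 0.46  -0.004]
```

```bash
cat >> h.py <<'E'
def psi(o):
    q=o["tcp_rot"];M=R.from_quat([q[1],q[2],q[3],q[0]]).as_matrix();return np.degrees(np.arctan2(M[1,0],M[0,0]))%360,M
def go(p,yaw):
    o=r.observe();ps,M=psi(o);t=(ps-yaw+180)%360-180
    Mt=M@R.from_euler("z",t,degrees=True).as_matrix()
    d=np.array(p)-o["eef_pos"];s=M.T@d*100;s2=Mt.T@d*100
    print("t",round(o["time"],2),"pos",o["eef_pos"].round(4),"yaw",round(ps,2),"tilt z",M[:,2].round(4),"| turn z",round(t,2),"| shift cm before turn",s.round(2),"after turn",s2.round(2))
E
python3 - <<'E'
from h import *
import pickle
D=pickle.load(open("d0.pkl","rb"));print(np.round(D["wrist"]["hand_eye"],3),D["wrist"]["intrinsics"])
go([.5,-.165,.30],156.1)
E
```

```text
[[ 0.001 -0.947 -0.321  0.083]
 [ 1.     0.     0.001 -0.002]
 [-0.001 -0.321  0.947 -0.142]
 [ 0.     0.     0.     1.   ]] [[402.0106393    0.         323.91440356]
 [  0.         402.0106393  240.32318292]
 [  0.           0.           1.        ]]
t 0.15 pos [0.1287 0.5088 0.2309] yaw 165.8 tilt z [-3.e-04 -7.e-04 -1.e+00] | turn z 9.7 | shift cm before turn [-52.53 -56.21  -6.87] after turn [-61.25 -46.56  -6.87]
```

Emit:
{"api": "play_rows", "payload": {
  "plan": "1 0 0 0 0 0 4.85;1 0 0 0 0 0 4.85;1 -3.2 -2.6 -0.38 0 0 0;1 -3.2 -2.6 -0.38 0 0 0;1 -3.2 -2.6 -0.38 0 0 0;1 -3.2 -2.6 -0.38 0 0 0;1 -3.2 -2.6 -0.38 0 0 0;1 -3.2 -2.6 -0.38 0 0 0;1 -3.2 -2.6 -0.38 0 0 0;1 -3.2 -2.6 -0.38 0 0 0;1 -3.2 -2.6 -0.38 0 0 0;1 -3.2 -2.6 -0.38 0 0 0;1 -3.2 -2.6 -0.38 0 0 0;1 -3.2 -2.6 -0.38 0 0 0;1 -3.2 -2.6 -0.38 0 0 0;1 -3.2 -2.6 -0.38 0 0 0;1 -3.2 -2.6 -0.38 0 0 0;1 -3.2 -2.6 -0.38 0 0 0;1 -3.2 -2.6 -0.38 0 0 0;1 0 0 0 0 0 0"
}}

```text
time: 2.15
eef_pos: [0.4487, -0.1192, 0.2952]
tcp_rot: [-0.0, 0.209, 0.978, -0.0]
ft_force: [0.8, 0.4, 0.1]
opening: 0.996
grip_force: 0.0
```

```bash
cat > mb.py <<'E'
from h import *
import sys
o=r.observe();d=get_image("wrist");cv2.imwrite(f"pics/{sys.argv[1]}.png",d["frame"][:,:,::-1])
np.savez(f"{sys.argv[1]}.npz",w=cloud(d,"wrist",o),f=d["frame"])
E
python3 mb.py wb
cat > base.py <<'E'
from h import *
w=np.load("wb.npz")["w"].reshape(-1,3);w=w[np.isfinite(w[:,0])]
k=(abs(w[:,1]+.15)<.15)&(abs(w[:,0]-.46)<.2);w=w[k]
print("table",np.median(w[abs(w[:,2])<.008,2]).round(4))
a=np.radians(-23.9);d=np.array([np.cos(a),np.sin(a)]);n=np.array([-d[1],d[0]])
pl=w[abs(w[:,2]-.018)<.004]
c,_,_=rc=cv2.minAreaRect((pl[:,:2]*1000).astype(np.float32));print("plate",rc)
P0=np.array([.551,-.187])
B=w[w[:,2]>.012]
s=(B[:,:2]-P0)@d;e=(B[:,:2]-P0)@n;z=B[:,2]
for nm,m in(("cheekL",(z>.1)&(e>.01)&(e<.06)&(abs(s)<.05)),("cheekR",(z>.1)&(e<-.01)&(e>-.06)&(abs(s)<.05)),("lipL",(z>.072)&(z<.085)&(e>0)&(abs(s+.215)<.03)),("lipR",(z>.072)&(z<.085)&(e<0)&(abs(s+.215)<.03)),("posttop",(z>.058)&(z<.068)&(abs(s+.215)<.03))):
    if m.sum(): print(nm,m.sum(),"s",np.percentile(s[m],[2,50,98]).round(4),"e",np.percentile(e[m],[2,50,98]).round(4),"z",np.median(z[m]).round(4))
E
python3 base.py
```

```text
table -0.0008
plate ((476.38775634765625, -118.19926452636719), (178.98773193359375, 288.7287902832031), 65.9791259765625)
cheekL 428 s [-0.025   0.0063  0.0221] e [0.0257 0.0303 0.0352] z 0.109
cheekR 444 s [-0.025  -0.009   0.0223] e [-0.038  -0.0328 -0.0283] z 0.1088
lipL 175 s [-0.225  -0.2157 -0.2062] e [0.0179 0.0204 0.0229] z 0.077
lipR 188 s [-0.2251 -0.2162 -0.2063] e [-0.0264 -0.0233 -0.0206] z 0.077
posttop 1018 s [-0.2251 -0.2161 -0.2063] e [-0.0206 -0.0021  0.0161] z 0.0632
```

View pics/wb.png

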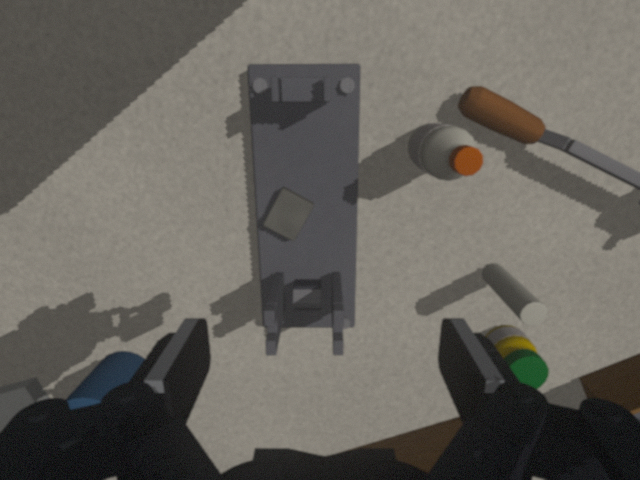

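The wrist view of the base is clear: cheeks at (275,315) and (338,315), rest post at (300,90), stone at (287,213), lever handle at (500,115). I get the notches at (0.5495, -0.1878) and yaw -23.8°. Next I'll look at the lever from above.

Run:
```python
from h import *
go([.548,.147,.28],223)
import pickle
D=pickle.load(open("d0.pkl","rb"))
for n in("scene","side"):
    w=cloud(D[n],n);f=D[n]["frame"].astype(int);m=(f[...,2]>f[...,0]+40)&(w[...,2]>.01)&(w[...,2]<.12)
    print("jar",np.nanmedian(w[m],0).round(3),np.nanmax(w[m],0).round(3))
```

```text
t 2.2 pos [ 0.4476 -0.1172  0.2952] yaw 155.95 tilt z [-1.1e-03  4.0e-04 -1.0e+00] | turn z -67.05 | shift cm before turn [ 1.6  28.22  1.52] after turn [-25.36  12.47   1.52]
jar [ 0.582 -0.439  0.088] [ 0.611 -0.416  0.095]
jar [ 0.56  -0.454  0.091] [ 0.604 -0.419  0.095]
```

Emit:
{"api": "play_rows", "payload": {
  "plan": "1 0.18 3.13 0.17 0 0 0;1 0.18 3.13 0.17 0 0 0;1 0.18 3.13 0.17 0 0 0;1 0.18 3.13 0.17 0 0 0;1 0.18 3.13 0.17 0 0 0;1 0.18 3.13 0.17 0 0 0;1 0.18 3.13 0.17 0 0 0;1 0.18 3.13 0.17 0 0 0;1 0.18 3.13 0.17 0 0 0;1 0 0 0 0 0 -8.38;1 0 0 0 0 0 -8.38;1 0 0 0 0 0 -8.38;1 0 0 0 0 0 -8.38;1 0 0 0 0 0 -8.38;1 0 0 0 0 0 -8.38;1 0 0 0 0 0 -8.38;1 0 0 0 0 0 -8.38;1 0 0 0 0 0 0;1 0 0 0 0 0 0;1 0 0 0 0 0 0"
}}

```text
time: 4.2
eef_pos: [0.5461, 0.1489, 0.2806]
tcp_rot: [-0.0, -0.366, 0.931, 0.0]
ft_force: [-0.6, 1.0, -0.2]
opening: 1.002
grip_force: 0.0
```

```bash
python3 mb.py wl
cat > lev.py <<'E'
from h import *
w=np.load("wl.npz")["w"].reshape(-1,3);w=w[np.isfinite(w[:,0])]
k=(abs(w[:,1]-.14)<.14)&(abs(w[:,0]-.54)<.18);w=w[k]
print("table",np.median(w[abs(w[:,2])<.008,2]).round(4))
P0=np.array([.619,.209]);a=np.radians(43)
for it in range(2):
    d=np.array([np.cos(a),np.sin(a)]);n=np.array([-d[1],d[0]])
    s=(w[:,:2]-P0)@d;e=(w[:,:2]-P0)@n;z=w[:,2]
    m=(abs(z-.048)<.006)&(s>-.11)&(s<-.035)&(abs(e)<.025)
    sl,ic=np.polyfit(s[m],e[m],1);print("bar slope",np.degrees(sl).round(2),"e at pin",ic.round(4),"z",np.median(z[m]).round(4),"e width",np.percentile(e[m]-sl*s[m]-ic,[2,98]).round(4))
    h=(z>.053)&(abs(s)<.04)&(abs(e)<.03);ee=e-sl*s
    print("head s",np.percentile(s[h],[2,98]).round(4),"e",np.percentile(e[h],[2,98]).round(4),"z",np.median(z[h]).round(4))
    p=(z>.03)&(abs(e)>.024)&(abs(e)<.06)&(abs(s)<.03)
    for g in(1,-1): q=p&(g*e>0);print(" pin side",g,q.sum(),"s",np.median(s[q]).round(4),"e",np.percentile(e[q],[3,97]).round(4))
    H=(z>.022)&(s<-.18)&(s>-.25)&(abs(e)<.03);print("handle e",np.percentile(e[H],[3,50,97]).round(4),"s mean",s[H].mean().round(3),"z",np.percentile(z[H],98).round(4))
    a=a+np.arctan(sl)
print("yaw",np.degrees(a))
E
python3 lev.py; python3 -c "
from h import *
go([.58,.17,.1],223)"
```

```text
table -0.0007
bar slope -1.37 e at pin 0.0047 z 0.0473 e width [-0.0058  0.0058]
head s [-0.0219  0.0209] e [-0.0102  0.0201] z 0.0572
 pin side 1 282 s -0.001 e [0.0248 0.0487]
 pin side -1 175 s -0.0027 e [-0.0398 -0.0242]
handle e [-0.0278  0.0086  0.0227] s mean -0.219 z 0.0714
bar slope 0.0 e at pin 0.0047 z 0.0473 e width [-0.0057  0.0058]
head s [-0.0219  0.0208] e [-0.0103  0.02  ] z 0.0572
 pin side 1 282 s -0.0019 e [0.0249 0.0487]
 pin side -1 175 s -0.0019 e [-0.0398 -0.0242]
handle e [-0.0082  0.0046  0.0175] s mean -0.217 z 0.032
yaw 41.62744465718191
t 4.25 pos [0.5461 0.1488 0.2806] yaw 223.0 tilt z [-1.e-04  0.e+00 -1.e+00] | turn z -0.0 | shift cm before turn [-3.92 -0.76 18.06] after turn [-3.92 -0.76 18.06]
```

View pics/wl.png

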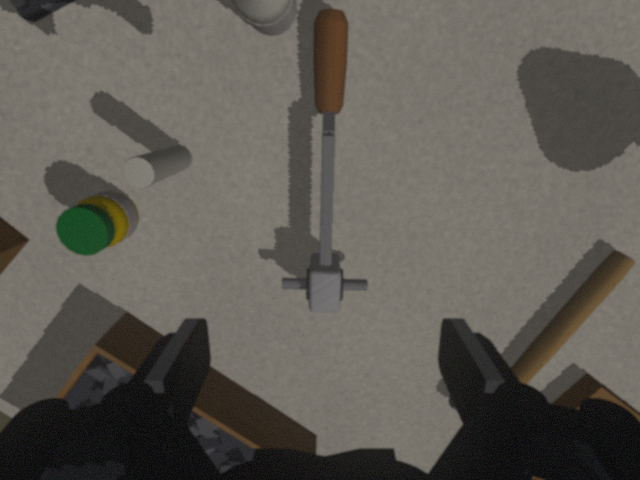

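The wrist view shows the bar running (328,130)–(325,260), the head at (325,288) and nothing within reach of the fingers. That gives pin (0.6149, 0.2118), balance point (0.5738, 0.1753) and yaw 41.63°.

```bash
python3 -c "
from h import *
go([.5738,.1753,.02],221.63)"
```

```text
t 4.25 pos [0.5461 0.1488 0.2806] yaw 223.0 tilt z [-1.e-04  0.e+00 -1.e+00] | turn z 1.37 | shift cm before turn [-3.83  0.05 26.06] after turn [-3.83  0.14 26.06]
```

Emit:
{"api": "play_rows", "payload": {
  "plan": "1 0 0.05 0 0 0 1.37;1 -1.28 0 2 0 0 0;1 -1.28 0 3 0 0 0;1 -1.27 0 3 0 0 0;1 0 0 3 0 0 0;1 0 0 3 0 0 0;1 0 0 3 0 0 0;1 0 0 2 0 0 0;1 0 0 0 0 0 0;1 0 0 0 0 0 0;1 0 0 0 0 0 0"
}}

```text
time: 5.35
eef_pos: [0.5754, 0.1746, 0.092]
tcp_rot: [0.001, -0.356, 0.934, -0.0]
ft_force: [-0.1, -0.6, -0.2]
opening: 1.0
grip_force: 0.0
```

```bash
python3 -c "
from h import *
go([.5738,.1753,.02],221.63)"; sed -i 's/"wl.npz"/"wl2.npz"/' lev.py; python3 mb.py wl2; python3 lev.py
```

```text
t 5.35 pos [0.5754 0.1746 0.092 ] yaw 221.73 tilt z [ 1.9e-03  3.0e-04 -1.0e+00] | turn z 0.1 | shift cm before turn [0.08 0.16 7.19] after turn [0.08 0.16 7.19]
table -0.0007
bar slope -1.36 e at pin 0.005 z 0.0472 e width [-0.0057  0.0057]
head s [-0.0224  0.0205] e [-0.0101  0.0201] z 0.0571
 pin side 1 941 s -0.0022 e [0.0254 0.049 ]
 pin side -1 605 s -0.0039 e [-0.0392 -0.0245]
handle e [-0.0023  0.0087  0.0207] s mean -0.182 z 0.03
bar slope 0.01 e at pin 0.0051 z 0.0472 e width [-0.0057  0.0057]
head s [-0.0225  0.0203] e [-0.0101  0.02  ] z 0.0571
 pin side 1 930 s -0.0031 e [0.0257 0.049 ]
 pin side -1 609 s -0.0031 e [-0.0392 -0.0244]
handle e [-0.0066  0.0048  0.0163] s mean -0.182 z 0.03
yaw 41.652512436891435
```

Emit:
{"api": "play_rows", "payload": {
  "plan": "1 0.12 0.17 1 0 0 0;1 0 0 2 0 0 0;1 0 0 2 0 0 0;1 0 0 1.5 0 0 0;1 0 0 0.6 0 0 0;1 0 0 0 0 0 0;1 0 0 0 0 0 0"
}}

```text
time: 6.1
eef_pos: [0.5729, 0.175, 0.0202]
tcp_rot: [0.0, -0.356, 0.934, -0.0]
ft_force: [0.5, 0.2, 0.4]
opening: 1.0
grip_force: 0.0
```

```bash
python3 -c "
from h import *
go([.5734,.1751,.02],221.65)"
```

```text
t 6.1 pos [0.5729 0.175  0.0202] yaw 221.77 tilt z [ 8.e-04  1.e-04 -1.e+00] | turn z 0.12 | shift cm before turn [-0.04 -0.03  0.02] after turn [-0.04 -0.03  0.02]
```

Well aligned, so I'll close the gripper and then lift slightly.

Emit:
{"api": "play_rows", "payload": {
  "plan": "0 0 0 0 0 0 0.1;0 0 0 0 0 0 0;0 0 0 0 0 0 0;0 0 0 0 0 0 0;0 0 0 0 0 0 0;0 0 0 0 0 0 0;0 0 0 0 0 0 0;0 0 0 0 0 0 0;0 0 0 0 0 0 0;0 0 0 0 0 0 0;0 0 0 0 0 0 0;0 0 0 0 0 0 0",
  "squeeze": 80
}}

```text
time: 7.3
eef_pos: [0.5725, 0.1752, 0.0198]
tcp_rot: [0.0, -0.356, 0.935, 0.0]
ft_force: [-2.5, 1.9, 4.9]
opening: 0.128
grip_force: 78.4
```

Emit:
{"api": "play_rows", "payload": {
  "plan": "0 0 0 -0.5 0 0 0;0 0 0 -1 0 0 0;0 0 0 -1.5 0 0 0;0 0 0 -1 0 0 0;0 0 0 0 0 0 0;0 0 0 0 0 0 0;0 0 0 0 0 0 0"
}}

```text
time: 8.0
eef_pos: [0.5722, 0.1749, 0.059]
tcp_rot: [-0.0, -0.356, 0.935, 0.0]
ft_force: [0.2, 0.6, -5.0]
opening: 0.121
grip_force: 78.2
```

```bash
python3 -c "
from h import *
go([.5734,.1751,.2],221.65);o=r.observe();print(o['torque'],o['ft_force'],o['opening'],o['grip_force'])"
python3 mb.py wl3
python3 - <<'E'
from h import *
w=np.load("wl3.npz")["w"].reshape(-1,3);w=w[np.isfinite(w[:,0])]
o=r.observe();ps,M=psi(o);t=(w-o["eef_pos"])@M  # tool frame
x,y,z=t.T
m=(abs(y)<.005)&(x>.025)&(x<.09)&(z<.03)&(z>-.05)
print("bar top z vs x slope deg",[np.degrees(v).round(2) for v in np.polyfit(x[m],z[m],1)[:1]],np.polyfit(x[m],z[m],1)[1], m.sum())
E
```

```text
t 8.0 pos [0.5722 0.1749 0.059 ] yaw 221.67 tilt z [-9.e-04 -2.e-04 -1.e+00] | turn z 0.02 | shift cm before turn [ -0.09  -0.06 -14.1 ] after turn [ -0.09  -0.06 -14.1 ]
[-0.02191209  0.01676846  0.03564164] [ 0.19477919  0.55118914 -5.0486071 ] 0.12071174706497549 78.17150473594666
bar top z vs x slope deg [np.float64(0.07)] -0.027517219104430474 7519
```

```bash
cat > pin.py <<'E'
from h import *
import sys
w=np.load(sys.argv[1]+".npz")["w"].reshape(-1,3);w=w[np.isfinite(w[:,0])]
o=r.observe();ps,M=psi(o);x,y,z=((w-o["eef_pos"])@M).T
h=(z<-.032)&(z>-.045)&(abs(x+.055)<.035)&(abs(y)<.022);print("head x",np.percentile(x[h],[2,98]).round(4),"y",np.percentile(y[h],[2,98]).round(4),h.sum(),"z",np.median(z[h]).round(4))
for g in(1,-1):
    q=(g*y>.025)&(g*y<.05)&(abs(x+.055)<.025)&(abs(z+.018)<.012);print("pin",g,q.sum(),"x",np.median(x[q]).round(4),"top z",np.percentile(z[q],5).round(4),"ymax",np.percentile(g*y[q],98).round(4))
m=(abs(y)<.012)&(x>.025)&(x<.09)&(abs(z+.0275)<.004)
print("bar y at 0 and slope deg",np.polyfit(x[m],y[m],1)[1].round(4),np.degrees(np.polyfit(x[m],y[m],1)[0]).round(2))
H=(abs(y)<.03)&(x>.12)&(x<.2)&(abs(z)<.02);print("handle y",np.percentile(y[H],[3,97]).round(4),"top z",np.percentile(z[H],2).round(4),H.sum())
E
python3 pin.py wl3; cp pics/wl3.png pics/v.png
python3 -c "
from h import *
d=np.array([np.cos(np.radians(-23.83)),np.sin(np.radians(-23.83))]);p=np.array([.5495,-.1878])-.056*d;print(p)
go([*p,.2],156.17)"
```

```text
[ 0.4982741  -0.16517464]
t 8.05 pos [0.5722 0.1749 0.059 ] yaw 221.67 tilt z [-1.e-03 -2.e-04 -1.e+00] | turn z 65.5 | shift cm before turn [ 28.14 -20.48 -14.09] after turn [ -6.97 -34.1  -14.09]Traceback (most recent call last):
  File "pin.py", line 5, in <module>
    h=(z<-.032)&(z>-.045)&(abs(x+.055)<.035)&(abs(y)<.022);print("head x",np.percentile(x[h],[2,98]).round(4),"y",np.percentile(y[h],[2,98]).round(4),h.sum(),"z",np.median(z[h]).round(4))
                                                                          ~~~~~~~~~~~~~^^^^^^^^^^^^^
    return _quantile_unchecked(
        a, q, axis, out, overwrite_input, method, keepdims, weights)
    return _ureduce(a,
                    func=_quantile_ureduce_func,
    ...<5 lines>...
                    overwrite_input=overwrite_input,
                    method=method)
    r = func(a, **kwargs)
    result = _quantile(arr,
                       quantiles=q,
    ...<2 lines>...
                       out=out,
                       weights=wgt)
    slices_having_nans = np.isnan(arr[-1, ...])
                                  ~~~^^^^^^^^^
IndexError: index -1 is out of bounds for axis 0 with size 0
```

The head is hidden behind the fingers here, so I'll check it later from the other cameras. The bar is level to 0.07°. Now I'll lift and turn.

Emit:
{"api": "play_rows", "payload": {
  "plan": "0 0 0 -1 0 0 0;0 0 0 -2 0 0 0;0 0 0 -2.6 0 0 0;0 0 0 -2.6 0 0 0;0 0 0 -2.6 0 0 0;0 0 0 -2 0 0 0;0 0 0 -1.2 0 0 0;0 0 0 0 0 0 2.5;0 0 0 0 0 0 5;0 0 0 0 0 0 7;0 0 0 0 0 0 7;0 0 0 0 0 0 7;0 0 0 0 0 0 7;0 0 0 0 0 0 7;0 0 0 0 0 0 7;0 0 0 0 0 0 7;0 0 0 0 0 0 5;0 0 0 0 0 0 3;0 0 0 0 0 0 1;0 0 0 0 0 0 0"
}}

```text
time: 10.05
eef_pos: [0.5725, 0.1749, 0.1999]
tcp_rot: [0.0, 0.206, 0.979, 0.0]
ft_force: [-0.9, -0.8, -5.0]
opening: 0.125
grip_force: 78.1
```

```bash
python3 -c "
from h import *
go([.4983,-.1652,.18],156.17);o=r.observe();print(o['opening'],o['grip_force'])"
```

```text
t 10.05 pos [0.5725 0.1749 0.1999] yaw 156.21 tilt z [ 0.  0. -1.] | turn z 0.04 | shift cm before turn [ -6.93 -34.12   1.98] after turn [ -6.95 -34.11   1.98]
0.12511262954127714 78.13483715057373
```

Emit:
{"api": "play_rows", "payload": {
  "plan": "0 -0.2 -1 0 0 0 0;0 -0.41 -2 0 0 0 0;0 -0.57 -2.8 0 0 0 0;0 -0.57 -2.8 0 0 0 0;0 -0.57 -2.8 0 0 0 0;0 -0.57 -2.8 0 0 0 0;0 -0.57 -2.8 0 0 0 0;0 -0.57 -2.8 0 0 0 0;0 -0.57 -2.8 0 0 0 0;0 -0.57 -2.8 0 0 0 0;0 -0.57 -2.8 0 0 0 0;0 -0.57 -2.8 0 0 0 0;0 -0.41 -2 0 0 0 0;0 -0.23 -1.1 0 0 0 0;0 0 0 0 0 0 0;0 0 0 0 0 0 0;0 0 0 0 0 0 0;0 0 0 0 0 0 0"
}}

```text
time: 11.85
eef_pos: [0.4985, -0.1644, 0.1996]
tcp_rot: [0.0, 0.206, 0.979, 0.0]
ft_force: [-0.5, 0.7, -5.8]
opening: 0.128
grip_force: 78.4
```

```bash
cat > chk.py <<'E'
from h import *
import sys
o=r.observe();go([.4983,-.1652,.134],156.17)
print(o["opening"],o["grip_force"],o["torque"].round(3))
P0=np.array([.5495,-.1878]);a=np.radians(-23.83);d=np.array([np.cos(a),np.sin(a)]);n=np.array([-d[1],d[0]])
pz=o["eef_pos"][2]+.016
A=[]
for nm in("scene","side","wrist"):
    im=get_image(nm);cv2.imwrite(f"pics/{nm}{sys.argv[1]}.png",im["frame"][:,:,::-1])
    w=cloud(im,nm,o).reshape(-1,3);f=im["frame"].reshape(-1,3).astype(int)
    s=(w[:,:2]-P0)@d;e=(w[:,:2]-P0)@n;z=w[:,2]
    print("==",nm)
    def pr(l,m,zz=True):
        if m.sum()>5: print(l,m.sum(),"s",np.percentile(s[m],[2,50,98]).round(4),"e",np.percentile(e[m],[2,50,98]).round(4),"z",np.percentile(z[m],[2,50,98]).round(4))
    pr("head top",(abs(z-pz-.021)<.005)&(abs(s)<.032)&(abs(e)<.03))
    for g in(1,-1):
        pr(f"pin{g}",(abs(z-pz)<.012)&(g*e>.02)&(g*e<.06)&(abs(s)<.03))
        pr(f"cheek{g}",(z>.1)&(z<.114)&(g*e>.02)&(g*e<.05)&(abs(s)<.04))
        pr(f"lip{g}",(z>.071)&(z<.084)&(g*e>.005)&(g*e<.05)&(abs(s+.215)<.03))
    wood=(f[:,0]>f[:,2]*1.6)&(f[:,0]>50)&(abs(s+.215)<.08)&(abs(e)<.04)&(abs(z-pz+.02)<.03)
    pr("handle",wood)
    pr("handle top",wood&(z>pz-.009))
    pr("bar",(abs(z-pz-.012)<.005)&(s<-.025)&(s>-.155)&(abs(e)<.02))
E
python3 chk.py 1
```

```text
t 11.85 pos [ 0.4985 -0.1644  0.1996] yaw 156.24 tilt z [ 1.e-04  1.e-04 -1.e+00] | turn z 0.07 | shift cm before turn [-0.01 -0.09  6.56] after turn [-0.01 -0.09  6.56]
0.1275675568703068 78.41861128807068 [0.085 0.039 0.003]
== scene
head top 250 s [-0.0161  0.0088  0.0284] e [-0.0135  0.0023  0.0175] z [0.2324 0.2366 0.2403]
pin1 74 s [-0.006   0.007   0.0172] e [0.0201 0.0317 0.0462] z [0.2126 0.2191 0.2255]
cheek1 62 s [-0.0202  0.0113  0.027 ] e [0.0303 0.0354 0.04  ] z [0.1003 0.1077 0.1126]
lip1 19 s [-0.2243 -0.2112 -0.2021] e [0.0216 0.025  0.028 ] z [0.0714 0.075  0.0813]
pin-1 52 s [-0.0003  0.008   0.0114] e [-0.0418 -0.0337 -0.0217] z [0.2131 0.219  0.224 ]
cheek-1 57 s [-0.0166  0.0125  0.0263] e [-0.034  -0.0283 -0.0235] z [0.1002 0.1079 0.1127]
handle 253 s [-0.2497 -0.2099 -0.1689] e [-0.0073  0.0078  0.0167] z [0.1934 0.2075 0.2136]
handle top 153 s [-0.2457 -0.2156 -0.1735] e [-0.0077  0.0037  0.0125] z [0.2067 0.2094 0.2142]
bar 95 s [-0.064  -0.0437 -0.0252] e [-0.0158 -0.0002  0.0197] z [0.2227 0.2278 0.2322]
== side
head top 256 s [-0.0199  0.002   0.0235] e [
[... 623 characters left out ...]
 -0.1762] e [-0.0151 -0.0063  0.0029] z [0.2069 0.2104 0.2134]
bar 360 s [-0.1513 -0.0996 -0.0324] e [-0.019  -0.0053  0.0066] z [0.2229 0.2279 0.2314]
== wrist
pin1 87 s [-0.0025 -0.0006  0.0016] e [0.0386 0.0407 0.0431] z [0.2173 0.22   0.2214]
cheek1 474 s [-0.0241 -0.0175  0.0094] e [0.0272 0.0321 0.0369] z [0.1011 0.1089 0.1104]
pin-1 88 s [-0.0023  0.0001  0.0026] e [-0.0462 -0.0438 -0.0418] z [0.217  0.2195 0.221 ]
cheek-1 429 s [-0.0241 -0.0184 -0.0091] e [-0.0365 -0.0316 -0.0268] z [0.1009 0.1089 0.1104]
handle 73 s [-0.1697 -0.1686 -0.1678] e [-0.0111  0.0065  0.009 ] z [0.1962 0.1999 0.2032]
bar 16207 s [-0.1526 -0.0997 -0.0295] e [-0.0116 -0.0016  0.009 ] z [0.2235 0.227  0.2298]
```

Compared camera by camera, the lever sits about 1 mm too far forward and 1.5 mm to −e. I'll correct that while lowering.

Emit:
{"api": "play_rows", "payload": {
  "plan": "0 0.04 0.08 0.5 0 0 0.07;0 0.04 0.07 1 0 0 0;0 0 0 1.2 0 0 0;0 0 0 1.2 0 0 0;0 0 0 1.1 0 0 0;0 0 0 0.8 0 0 0;0 0 0 0.5 0 0 0;0 0 0 0.25 0 0 0;0 0 0 0 0 0 0;0 0 0 0 0 0 0;0 0 0 0 0 0 0;0 0 0 0 0 0 0;0 0 0 0 0 0 0"
}}

```text
time: 13.3
eef_pos: [0.4983, -0.1634, 0.1342]
tcp_rot: [0.0, 0.207, 0.978, -0.0]
ft_force: [0.2, 0.5, -4.4]
opening: 0.124
grip_force: 78.4
```

```bash
python3 chk.py 2
```

```text
t 13.3 pos [ 0.4983 -0.1634  0.1342] yaw 156.1 tilt z [ 2.e-04 -1.e-04 -1.e+00] | turn z -0.07 | shift cm before turn [-0.07 -0.17  0.02] after turn [-0.07 -0.17  0.02]
0.12446154693177751 78.41856122016907 [ 0.003  0.039 -0.027]
== scene
head top 236 s [-0.0157  0.0066  0.0268] e [-0.0139  0.0029  0.0183] z [0.1666 0.1715 0.1756]
pin1 76 s [-0.0068  0.0072  0.0196] e [0.0203 0.0305 0.0468] z [0.1439 0.1547 0.1606]
cheek1 50 s [-0.0147  0.0157  0.026 ] e [0.0304 0.0357 0.0403] z [0.1002 0.1079 0.1135]
lip1 19 s [-0.2227 -0.208  -0.2018] e [0.0222 0.0249 0.0283] z [0.0711 0.0761 0.0783]
pin-1 48 s [-0.0013  0.0063  0.0103] e [-0.0419 -0.0317 -0.0208] z [0.147  0.1538 0.158 ]
cheek-1 38 s [-0.0096  0.0173  0.0264] e [-0.0335 -0.0299 -0.0245] z [0.1015 0.1076 0.1126]
handle 224 s [-0.2497 -0.211  -0.1696] e [-0.0052  0.0091  0.0178] z [0.128  0.142  0.1482]
handle top 126 s [-0.2464 -0.2161 -0.1763] e [-0.0055  0.0048  0.0143] z [0.1413 0.1443 0.1484]
bar 79 s [-0.0644 -0.0433 -0.0264] e [-0.0131  0.0014  0.0177] z [0.1585 0.1621 0.1657]
== side
head top 247 s [-0.0204  0.0017  0.0227] 
[... 625 characters left out ...]
 -0.1757] e [-0.0127 -0.0051  0.0039] z [0.1416 0.145  0.1485]
bar 343 s [-0.1511 -0.1001 -0.031 ] e [-0.0184 -0.0039  0.0062] z [0.1574 0.1625 0.1662]
== wrist
pin1 87 s [-0.003  -0.0009  0.0013] e [0.0394 0.0415 0.0438] z [0.152  0.1545 0.1562]
cheek1 342 s [-0.0243 -0.0233 -0.0163] e [0.0284 0.0334 0.0368] z [0.1002 0.108  0.1103]
pin-1 88 s [-0.003  -0.0008  0.0019] e [-0.0455 -0.043  -0.0411] z [0.1519 0.1543 0.1556]
cheek-1 248 s [-0.0244 -0.0234 -0.0172] e [-0.0367 -0.0341 -0.03  ] z [0.1003 0.1076 0.1102]
handle 94 s [-0.17   -0.1691 -0.1684] e [-0.0102  0.0067  0.0095] z [0.1321 0.1348 0.1371]
bar 16250 s [-0.1527 -0.0998 -0.0293] e [-0.0114 -0.0008  0.0098] z [0.1582 0.1616 0.1645]
```

View pics/wrist2.png

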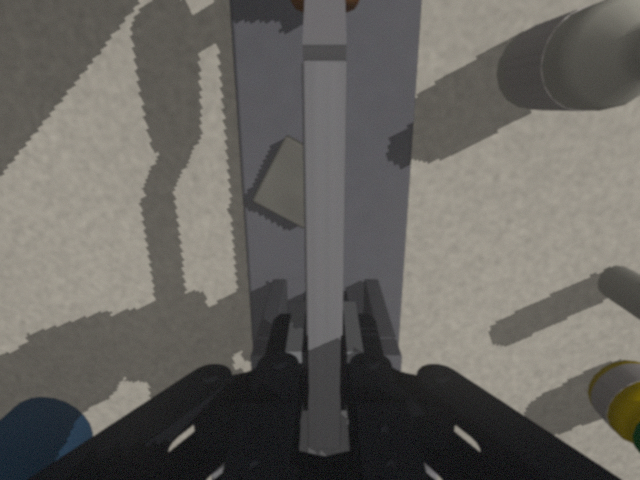

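View pics/side2.png

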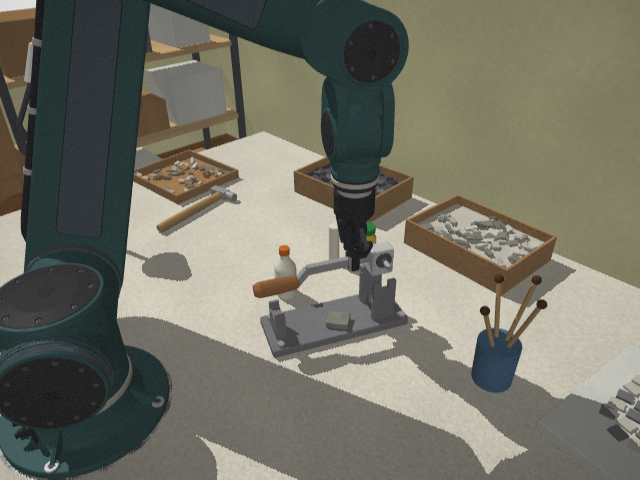

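The side view shows the lever held level, head at (382,262) over the cheeks and handle at (276,288) over the post. The wrist view shows the bar centred between the cheeks. One last check on yaw.

```bash
python3 mb.py wf
python3 - <<'E'
from h import *
w=np.load("wf.npz")["w"].reshape(-1,3);w=w[np.isfinite(w[:,0])]
P0=np.array([.5495,-.1878]);a=np.radians(-23.83);d=np.array([np.cos(a),np.sin(a)]);n=np.array([-d[1],d[0]])
s=(w[:,:2]-P0)@d;e=(w[:,:2]-P0)@n;z=w[:,2]
def edges(m,nm,lo,hi):
    A=[]
    for c in np.arange(lo,hi,.004):
        k=m&(abs(s-c)<.002)
        if k.sum()>20: A.append((c,e[k].min(),e[k].max()))
    A=np.array(A)
    for j in(1,2):
        p=np.polyfit(A[:,0],A[:,j],1);print(nm,j,len(A),"slope deg",np.degrees(p[0]).round(2),"e at 0",p[1].round(4),"e at -.215",np.polyval(p,-.215).round(4))
edges((abs(z-.162)<.004)&(abs(e)<.02),"bar",-.148,-.08)
edges((abs(z-.0175)<.004)&(abs(e)<.07),"plate",-.17,-.05)
m=(abs(z-.162)<.003)&(abs(e)<.012)&(s>-.145)&(s<-.07);print("pitch deg",np.degrees(np.polyfit(s[m],z[m],1)[0]).round(2),"roll",np.degrees(np.polyfit(e[m],z[m],1)[0]).round(2))
go([0.4983,-.1634,.1342],156.1)
E
```

```text
bar 1 17 slope deg -0.0 e at 0 -0.0066 e at -.215 -0.0066
bar 2 17 slope deg -0.18 e at 0 0.0048 e at -.215 0.0055
plate 1 30 slope deg 0.01 e at 0 -0.0547 e at -.215 -0.0548
plate 2 30 slope deg 0.04 e at 0 0.0549 e at -.215 0.0547
pitch deg 0.05 roll 0.52
t 13.5 pos [ 0.4983 -0.1634  0.1341] yaw 156.1 tilt z [ 1.e-04 -1.e-04 -1.e+00] | turn z -0.0 | shift cm before turn [-0.    0.   -0.01] after turn [-0.    0.   -0.01]
```

Yaw is within 0.1° and pitch within 0.05°, with about 0.7 mm of lateral offset left. I'll nudge that out and let it settle.

Emit:
{"api": "play_rows", "payload": {
  "plan": "0 0 0.07 0 0 0 -0.1;0 0 0 0 0 0 0;0 0 0 0 0 0 0;0 0 0 0 0 0 0;0 0 0 0 0 0 0;0 0 0 0 0 0 0;0 0 0 0 0 0 0;0 0 0 0 0 0 0"
}}

```text
time: 14.3
eef_pos: [0.4985, -0.1627, 0.1341]
tcp_rot: [0.0, 0.206, 0.979, -0.0]
ft_force: [0.1, 0.8, -5.1]
opening: 0.121
grip_force: 78.4
```

```bash
python3 -c "
from h import *
go([0.4985,-.1627,.1342],156.1);print(np.abs(r.observe()['qd']).max());print(close_job())"
```

```text
t 14.3 pos [ 0.4985 -0.1627  0.1341] yaw 156.2 tilt z [-0. -0. -1.] | turn z 0.1 | shift cm before turn [ 0.01  0.   -0.01] after turn [ 0.01  0.   -0.01]
0.0015231409848483353
the job is handed in; nothing more can be done
None
```

I handed the job in at 14.3 s with the lever gripped at its balance point and held still and level about 5 cm above its seat, pin over the notches and handle over the rest post to within 1–2 mm; I saw no contact with the base or anything else.

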